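# Set the mixer collar's screw on the shaft flat

### The job

Take the yellow cap off the mixer drive's shaft and stand it upright in the blue tray. Then pinch the bare shaft and turn it until your fingers lie on its flat and the flat squarely faces the collar's red thumb-screw; turn the shaft, not the collar, whose screw must keep pointing to the panel side. Finally grip the collar, raise it level along the shaft until its screw is at mid-height of the flat, and finish holding it there (do not let go) so that I can tighten the screw; leave the other things alone.

Things in the scene. Friction and masses are not known exactly. Their poses are not given: they have to be found in the camera images.
- drive: White bench mixer drive, fixed: housing 190 (x) x 150 (y) mm, top 70 mm above the table. Origin: centre of its underside, on the vertical shaft axis; +x points to the side with the black control panel, z up. On the axis stands a fixed aluminium boss, 34 mm diameter, 70 to 90 mm above the table; the collar rests on its top at the start.
- spindle: Dark upright shaft, 20 mm diameter. Origin: on its axis at the boss's top (90 mm above the table); its end is 50 mm higher. z up, +x points out through the middle of its flat, as does a yellow mark on its end. It turns endlessly both ways about z, stiffly (0.05 N m), and stays where left. At the start the flat is 0.7 rad or more off the screw.
- flat_mid (a point): Middle of the shaft's one milled flat (bright, 15.5 mm wide, 34 mm high: from 16 mm above the boss up to the shaft's end), 6 mm from the axis and 33 mm above the boss's top. The shaft is 16 mm thick across the flat, 20 mm elsewhere.
- collar_mid (a point): Centre of the loose steel shaft collar, 48 mm outer diameter, 23 mm bore, 16 mm high, about 0.17 kg, threaded over the shaft and resting on the boss (its underside at the shaft's origin height, this point 8 mm higher). Axes: x towards the red screw, z up.
- collar_screw (a point): Middle of the red thumb-screw head (14 mm diameter, 12 mm long), 36 mm out from the collar's axis at the collar's mid-height. The head ends 43 mm from the axis. At the start it points to the panel side of the drive (within 0.1 rad).
- cap_mid (a point): Centre (half-way up) of the loose yellow plastic cap, an upside-down cup of 40 mm outer diameter, 44 mm high, 32 mm inside diameter, 40 mm deep, about 35 g. It covers the shaft and stands on the collar's top; lift it straight up at least 40 mm to free it.
- tray: Fixed shallow blue tray, 130 x 130 mm outside, walls 3 mm thick and 18 mm high. Origin: centre of its underside, on the table; its floor is 3 mm above the table.
- spare_collar: Bystander, to be left alone: small brass spare collar ring. Origin: its underside's centre.
- spanner: Bystander, to be left alone: steel spanner. Origin: its underside's centre.
- reagent: Bystander, to be left alone: amber reagent bottle. Origin: its underside's centre.
- beaker: Bystander, to be left alone: glass beaker. Origin: its underside's centre.
- jar: Bystander, to be left alone: white jar with blue cap. Origin: its underside's centre.
- driver: Bystander, to be left alone: orange-handled screwdriver. Origin: its underside's centre.
- weight: Bystander, to be left alone: brass calibration weight. Origin: its underside's centre.
Mind the look-alikes: they are no part of the job. Leave any pink or white look-alike of the part that bears cap_mid alone.

How it is judged:
On the way, in this order (a step that is already met when the one before it is completed fails the run):
1. the cap stands upright in the blue tray, let go (x of cap_mid in the frame of tray between -0.05 and 0.05 m and y of cap_mid in the frame of tray between -0.05 and 0.05 m and z of cap_mid in the frame of tray below 0.035 m and angle between cap_mid's own z axis and vertical below 0.2 rad and contact force between the fingers and cap below 0.1 N), for 0.2 s.
2. the fingers lie on the shaft's flat, and the flat faces the collar's screw, which still points to the panel side with the collar down on the boss (y of collar_screw in the frame of spindle between -0.007 and 0.007 m and x of collar_screw in the frame of spindle above 0.02 m and y of collar_screw in the frame of drive between -0.012 and 0.012 m and x of collar_screw in the frame of drive above 0.02 m and contact force between the fingers and spindle_c0 above 1 N and z of collar_mid in the frame of drive below 0.102 m), for 0.2 s.
At the end, for the whole second after the job is handed in: Fingers hold the collar (over 2 N), still, level to 0.12 rad, off the boss; its screw is within 8 mm of the flat's mid-height, within 9 mm sideways of facing the flat and 12 mm of facing the panel side. Cap upright in the tray, let go, at rest (all of step 1 and y of collar_screw in the frame of spindle between -0.009 and 0.009 m and x of collar_screw in the frame of spindle above 0.02 m and y of collar_screw in the frame of drive between -0.012 and 0.012 m and x of collar_screw in the frame of drive above 0.02 m and z of collar_screw in the frame of spindle between 0.025 and 0.041 m and angle between collar_mid's own z axis and vertical below 0.12 rad and contact force between the fingers and collar above 2 N and contact force between collar and drive below 0.05 N and linear speed of each of collar, cap below 0.02 m/s); the arm keeps its last pose, push and grip.
It fails at once if a bystander on the table is disturbed (moved over 30 mm) (distance of any of spare_collar, spanner, reagent, beaker, jar, driver, weight from where it was at the start of the episode above 0.03 m).
It also fails if it takes over 72 s, if anything falls off the work surface, if the arm or the gripper's body presses on something with over 40 N, if the wrist force passes 120 N, or if a joint passes its speed limit or range.

### The arm

A 6-joint arm with a two-finger parallel gripper is mounted at the origin on the work surface. World frame = base frame: x ahead of the robot, y to its left, z up, the work surface at z = 0. Lengths are in m, angles in rad, forces in N, time in s.
With the tool pointing down it reaches from about 0.4 to 0.825 m from the base axis. Payload 7 kg.
Tool frame: the origin (TCP) lies at the centre of the arm's flange, where the gripper is bolted on; the fingertips stand 178 mm ahead of it and the grasp point (between the pads) lies 159 mm ahead of it; z points along the fingers, y is the direction in which the jaws open and shut (so a half turn about z gives the same grasp; the last joint's range is limited). The gripper opens to 88 mm and grips with 3 to 60 N. Pads are 19 mm wide; open, the fingers measure 130 mm over their backs; the gripper's body (78 mm by 193 mm) begins 47 mm behind the grasp point.
Start: joints at [1.613, 0.359, 0.012, 0, -1.224, -0.288], TCP at [0.164, 0.655, 0.405] pointing down, gripper open.
Joint ranges: [-3.07, 3.07], [-1.43, 2.12], [-1.02, 1.25], [-3.03, 1.67], [-3.05, -0], [-3.03, 3.03]. Speed limits (rad/s): [2.39, 2.39, 3.01, 3.14, 3.14, 3.14].

### API

Orientations are given as [roll, pitch, yaw] about the fixed x, y, z axes, in that order (R = Rz(yaw) Ry(pitch) Rx(roll)).
In Python, from station import * gives the robot as it stands.
- The arm moves only by the tool send_rows, never from a script. Its argument "motion" is a list of rows, each an object with "offset": the shift along the tool's x, y, z in cm, a list of three; "turn": the turn about the tool's z in degrees. In form: [{"offset": [x, y, z], "turn": turn}, ...]. A call has 1 to 8 rows; each row is the pose to reach, as a shift and turn from the pose commanded when the call began, along the tool's axes at that moment; what a row does not reach only later rows make up. A row lasts 1/10 s, in which the tool goes at most 50 mm and 8.59 degrees, less where a joint would pass 70% of its speed; a pose out of reach is approached as far as the arm can. A call with a gripper value outside its range is refused whole. "hand" is the opening, from -1 (shut) to 1 (fully open), set as the call begins (left out, the last holds). The fingers move at their own pace and stop on an object; "squeeze" is the grip in N (left out, the last holds). Time passes only in rows, so rows that repeat a pose let the fingers close. It gives the time, the measured TCP pose, the force and the opening at its end, in the units of the state.
- get_state(): the state, without advancing time (a new reading comes with each control period).
- grab_frame(name): name is "scene" or "side" or "wrist"; returns a dict with "frame" (420x560x3 uint8, blue, green, red), "range_z" (420x560 float32, m along the optical axis (not along the pixel's ray), 0 where there is no reading), "vertical_fov" (degrees; the focal length in pixels is half the picture's height over the tangent of half this angle, whatever the lens; pixels are square), "cx", "cy" (the principal point, pixels), "cam_to_world" (4x4, takes a point from camera to world coordinates). Camera axes: x right, y up, looking along -z (the intrinsics and any distortion apply to the point x, -y, -z); pixel columns grow to the right and rows downward; lengths in m; the calibration is good to about 2 mm. A picture is of the moment at which its call begins.
- job_done(): hands the job in, once; it reports no verdict.
The state is a dict: "t": time; "q": joint angles; "qd": joint speeds; "joint_efforts": joint torques, N m; "eef_pos": TCP position; "ee_rot": TCP orientation; "force": force on the tool from outside, world axes, zero at the start; "moment": the same for the moment, N m; "width": finger opening in m.
Only numpy, scipy, OpenCV 4.12 (cv2) and the standard library are available. Lean on these libraries where they do the work, as an engineer would, in place of code of your own. Each camera call takes 0.05 s, during which the arm holds its last target. There are 200 camera calls.

## Working session

There is one attempt and no reset: what is moved stays moved. The work goes in short steps, Python scripts to look and compute and a tool call to move; the robot and the scene stay as the last step left them, time stands still between calls to the robot, and variables do not carry over. Pictures are saved under pics/ and viewed, about 8 in all and at most 12, crops included, and the job is handed in when it is done.

Besides the shell and the picture viewer there is one more tool, called after ">>>" as name(argument=value, ...), one argument or row to a line, values as JSON. send_rows: Moves the arm, as the interface text tells. Its arguments: {"type":"object","properties":{"motion":{"type":"array"},"hand":{"type":"number"},"squeeze":{"type":"number"}},"required":["motion"]}

```bash
ls; mkdir -p pics; cat > h.py <<'E'
from station import *
import numpy as np, cv2
def grab(n,save=None):
    f=grab_frame(n)
    if save: cv2.imwrite('pics/'+save,f['frame'])
    return f
def K(f):
    h=f['frame'].shape[0]; fl=h/2/np.tan(np.radians(f['vertical_fov'])/2)
    return fl,f['cx'],f['cy']
def cloud(f):
    fl,cx,cy=K(f); z=f['range_z']; v,u=np.mgrid[:z.shape[0],:z.shape[1]]
    P=np.stack([(u-cx)/fl*z,-(v-cy)/fl*z,-z,np.ones_like(z)],-1)
    return (P@np.array(f['cam_to_world']).T)[...,:3]
def ray(f,u,v):
    fl,cx,cy=K(f); T=np.array(f['cam_to_world'])
    d=T[:3,:3]@np.array([(u-cx)/fl,-(v-cy)/fl,-1]); return T[:3,3],d
def onz(f,u,v,z):
    o,d=ray(f,u,v); return o+d*(z-o[2])/d[2]
def px(f,p):
    fl,cx,cy=K(f); T=np.linalg.inv(np.array(f['cam_to_world'])); c=T@np.append(p,1)
    return cx+fl*c[0]/-c[2], cy+fl*c[1]/c[2]
E
python3 - <<'E'
from h import *
s=get_state(); print(s)
a=[grab(n) for n in("scene","side")]
for f in a: print({k:f[k] for k in f if k not in('frame','range_z')}, (f['range_z']>0).mean())
cv2.imwrite('pics/scene.png',a[0]['frame']);cv2.imwrite('pics/side.png',a[1]['frame'])
E
```

```text
pics
{'t': 0.0, 'q': array([ 1.61311291e+00,  3.59348610e-01,  1.10439718e-02, -3.45360718e-04,
       -1.22408739e+00, -2.88113222e-01]), 'qd': array([ 0.00106771,  0.00054053, -0.00137381, -0.00080123,  0.00040032,
       -0.00072621]), 'joint_efforts': array([-2.25912394e-03, -5.82713306e+01,  2.93063807e+01,  6.99730530e+00,
        7.10398905e-03, -1.50167266e-04]), 'eef_pos': array([0.16419352, 0.65451376, 0.40374158]), 'ee_rot': array([ 3.13997046e+00, -1.42172214e-04, -2.45914142e-01]), 'force': array([ 0.81016664,  0.73371767, -0.13085264]), 'moment': array([-0.00111223,  0.01821831,  0.00314474]), 'width': 0.08738813830344491}
{'vertical_fov': 57.910923304320505, 'cx': 279.1428131024817, 'cy': 205.98531135305296, 'cam_to_world': array([[ 0.30065388, -0.53335803,  0.79065572,  1.3466636 ],
       [ 0.95354315,  0.15154736, -0.26036294, -0.25552447],
       [ 0.01904488,  0.83220347,  0.55414319,  0.63500496],
       [ 0.        ,  0.        ,  0.        ,  1.        ]])} 0.9958801020408163
{'vertical_fov': 55.49831112901397, 'cx': 286.72082096543363, 'cy': 204.59152897156827, 'cam_to_world': array([[-0.99506321,  0.05652263, -0.08157454,  0.49231326],
       [-0.09908351, -0.51920195,  0.84888856,  0.8816618 ],
       [ 0.00562776,  0.85278047,  0.52223922,  0.65590792],
       [ 0.        ,  0.        ,  0.        ,  1.        ]])} 0.9957440476190477
```

View pics/scene.png

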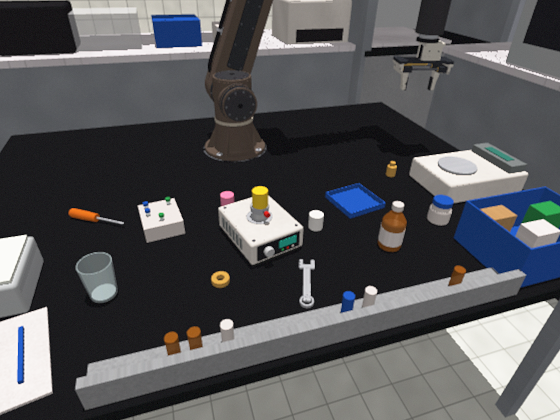

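View pics/side.png

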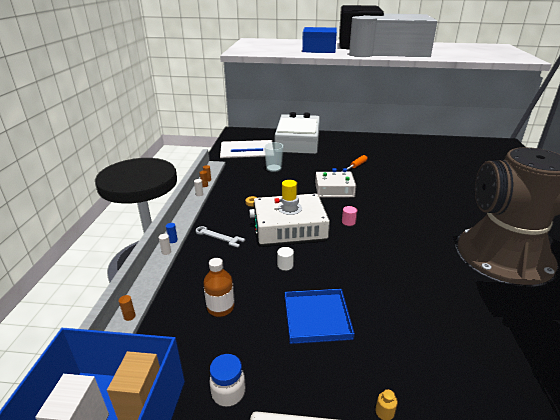

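The target is the yellow cap on the drive, at scene (260,198) and side (289,190). The look-alikes are the pink cap at scene (228,199) / side (349,215) and the white cap at scene (316,220) / side (285,259). The blue tray is at scene (355,200) / side (319,315), and the red screw at scene (267,215).

```bash
cat > m.py <<'E'
from h import *
def blob(m,c,r=60):
    n,l,s,cen=cv2.connectedComponentsWithStats(m.astype('uint8'))
    i=min([k for k in range(1,n) if s[k,4]>4],key=lambda k:np.hypot(*(cen[k]-c))-0.02*s[k,4])
    return l==i,cen[i],s[i]
def tri(f1,p1,f2,p2):
    o1,d1=ray(f1,*p1);o2,d2=ray(f2,*p2)
    t=np.linalg.lstsq(np.stack([d1,-d2],1),o2-o1,rcond=None)[0]
    a,b=o1+t[0]*d1,o2+t[1]*d2; return (a+b)/2,np.linalg.norm(a-b)
E
python3 - <<'E'
from m import *
F={n:grab(n) for n in("scene","side")}
C={"scene":dict(cap=(260,198),tray=(355,200),screw=(267,215)),"side":dict(cap=(289,190),tray=(319,315),screw=(277,200))}
R={}
for n,f in F.items():
    hsv=cv2.cvtColor(f['frame'],cv2.COLOR_BGR2HSV);H,S,V=cv2.split(hsv);P=cloud(f)
    M=dict(cap=(H>20)&(H<35)&(S>150)&(V>80),tray=(H>105)&(H<125)&(S>150)&(V>60),screw=((H<6)|(H>174))&(S>150)&(V>80))
    for k in M:
        m,c,s=blob(M[k],C[n][k]); R[n,k]=c
        p=P[m&(f['range_z']>0)]
        print(n,k,c.round(1),s, 'med',np.median(p,0).round(4),'min',np.percentile(p,3,axis=0).round(4),'max',np.percentile(p,97,axis=0).round(4))
        if k=='cap':
            top=p[p[:,2]>np.percentile(p[:,2],98)-.004]; print('  top mean',top.mean(0).round(4),len(top), (top.max(0)+top.min(0))/2)
        if k=='tray':
            q=p[p[:,2]<.03]; r=cv2.minAreaRect((q[:,:2]*1000).astype('float32')); print('  tray rect',r)
    c=R['scene','cap'] if n=='scene' else R['side','cap']
    u,v=map(int,c); cap=P[v,u]
    near=(np.hypot(P[...,0]-cap[0],P[...,1]-cap[1])<.16)&(abs(P[...,2]-.07)<.006)&(S<60)&(V>120)
    q=P[near]; print(' drive top',len(q),np.median(q[:,2]),cv2.minAreaRect((q[:,:2]*1000).astype('float32')))
for k in('cap','tray','screw'): print(k,tri(F['scene'],R['scene',k],F['side'],R['side',k]))
a=cv2.resize(F['scene']['frame'][165:275,190:340],None,fx=4,fy=4,interpolation=cv2.INTER_CUBIC)
cv2.imwrite('pics/crop1.png',a)
E
```

```text
scene cap [259.5 196.5] [251 186  18  23 330] med [ 0.5894 -0.0569  0.1418] min [ 0.5583 -0.0715  0.1096] max [ 0.5965 -0.0354  0.1537]
  top mean [ 0.5774 -0.0531  0.1526] 117 [ 0.57665096 -0.05310933  0.15253422]
scene tray [354.6 199.9] [ 325  183   61   36 1326] med [0.4834 0.2723 0.0071] min [0.4151 0.2012 0.0032] max [0.5557 0.3388 0.0215]
  tray rect ((471.83148193359375, 277.5102844238281), (159.6649169921875, 156.9352264404297), 10.276591300964355)
scene screw [266.3 213.6] [264 211   6   6  26] med [ 0.6129 -0.0462  0.1034] min [ 0.6044 -0.0506  0.0971] max [ 0.6159 -0.0399  0.1083]
 drive top 2150 0.07268774861991761 ((575.48583984375, -55.52973175048828), (191.3419189453125, 148.74993896484375), 13.957255363464355)
side cap [289.  189.5] [282 180  15  21 285] med [ 0.5749 -0.04    0.1373] min [ 0.559  -0.0707  0.1065] max [ 0.5942 -0.0326  0.1506]
  top mean [ 0.5767 -0.0516  0.1492] 91 [ 0.57660748 -0.05209593  0.14912067]
side tray [317.5 316. ] [ 284  289   71   55 3237] med [0.4832 0.2711 0.003 ] min [4.186e-01 2.025e-01 3.000e-04] max [0.5472 0.3401 0.0176]
  tray rect ((483.33721923828125, 260.4924621582031), (137.02398681640625, 153.0109100341797), 10.492203712463379)
side screw [276.7 200.1] [275 198   5   5  20] med [ 0.608  -0.0411  0.1013] min [ 0.6039 -0.0462  0.0938] max [ 0.6129 -0.036   0.1057]
 drive top 1697 0.06946614065741674 ((574.24755859375, -53.446067810058594), (188.203125, 151.606201171875), 14.128360748291016)
cap (array([ 0.57542887, -0.05266805,  0.13059972]), np.float64(0.002823916899018607))
tray (array([0.48256599, 0.27349265, 0.00706254]), np.float64(0.001036809163356566))
screw (array([ 0.60808761, -0.04436076,  0.09971126]), np.float64(0.0021098677491107384))
```

View pics/crop1.png

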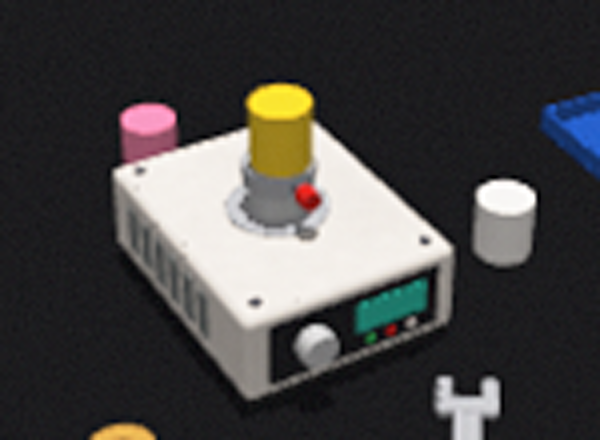

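The crop confirms it: the yellow cap sits on the collar, with the red screw and the black panel on the +x side. The axis is at about (0.576, -0.053), the drive's yaw is about 14°, and the cap top is at about 0.150, as the text says. The tray is at about (0.483, 0.272) with a yaw of about 10°.

```bash
cat > plan.py <<'E'
import sys; from h import *
from scipy.spatial.transform import Rotation as Ro
s=get_state(); p=np.array(s['eef_pos']); e=np.array(s['ee_rot']); R=Ro.from_euler('xyz',e).as_matrix()
a=list(map(float,sys.argv[1:]))   # tool x y z(TCP) yawdeg
print('t',round(s['t'],2),'pos',p.round(4),'rot',np.degrees(e).round(2),'w',round(s['width'],4),'F',np.round(s['force'],1),'M',np.round(s['moment'],2),'q',np.round(s['q'],2))
if a: print('offset cm',(R.T@(np.array(a[:3])-p)*100).round(2),'turn',round((np.degrees(e[2])-a[3]+180)%360-180,1))
E
python3 plan.py 0.576 -0.053 0.405 -76
```

```text
t 0.2 pos [0.1642 0.6546 0.4041] rot [ 1.7994e+02 -1.0000e-02 -1.4080e+01] w 0.0879 F [-0.2 -0.8 -0.3] M [-0.02 -0.01 -0.  ] q [ 1.61  0.36  0.01 -0.   -1.22 -0.29]
offset cm [ 5.716e+01  5.861e+01 -2.000e-02] turn 61.9
```

>>> send_rows(
  motion=[
    {"offset": [28, 29, 0], "turn": 62},
    {"offset": [28, 29, 0], "turn": 62},
    {"offset": [28, 29, 0], "turn": 62},
    {"offset": [28, 29, 0], "turn": 62},
    {"offset": [28, 29, 0], "turn": 62},
    {"offset": [28, 29, 0], "turn": 62},
    {"offset": [28, 29, 0], "turn": 62},
    {"offset": [28, 29, 0], "turn": 62},
  ],
  hand=1,
  squeeze=12,
)

```text
t: 1.0
eef_pos: [0.3642, 0.306, 0.4049]
ee_rot: [-3.141, 0.0, -1.333]
force: [0.8, 0.1, -0.2]
width: 0.0877
```

```bash
python3 plan.py 0.576 -0.053 0.405 -76
```

```text
t 1.0 pos [0.3642 0.306  0.4049] rot [-1.7998e+02  3.0000e-02 -7.6370e+01] w 0.0877 F [ 0.8  0.1 -0.2] M [ 0.19 -0.17  0.04] q [ 1.11  0.02 -0.41 -0.   -1.14 -0.88]
offset cm [ 3.988e+01 -1.213e+01 -3.000e-02] turn -0.4
```

>>> send_rows(
  motion=[
    {"offset": [39.5, -12, 0], "turn": 0},
    {"offset": [39.5, -12, 0], "turn": 0},
    {"offset": [39.5, -12, 0], "turn": 0},
    {"offset": [39.5, -12, 0], "turn": 0},
    {"offset": [39.5, -12, 0], "turn": 0},
    {"offset": [39.5, -12, 0], "turn": 0},
    {"offset": [39.5, -12, 0], "turn": 0},
    {"offset": [39.5, -12, 0], "turn": 0},
  ],
)

```text
t: 1.8
eef_pos: [0.5693, -0.0376, 0.4047]
ee_rot: [-3.141, 0.0, -1.328]
force: [1.3, 1.3, 0.7]
width: 0.0876
```

>>> send_rows(
  motion=[
    {"offset": [0, 0, 0], "turn": 0},
    {"offset": [0, 0, 0], "turn": 0},
  ],
)

```text
t: 2.0
eef_pos: [0.5689, -0.037, 0.4039]
ee_rot: [3.14, 0.0, -1.331]
force: [-0.1, 0.2, 0.4]
width: 0.0879
```

```bash
python3 plan.py 0.576 -0.053 0.292 -76; python3 - <<'E'
from m import *
f=grab('wrist','w1.png'); P=cloud(f)
print(np.array(f['cam_to_world']).round(3).tolist())
H,S,V=cv2.split(cv2.cvtColor(f['frame'],cv2.COLOR_BGR2HSV))
m=(H>20)&(H<35)&(S>150)&(V>80); n,l,s,c=cv2.connectedComponentsWithStats(m.astype('uint8'))
i=1+s[1:,4].argmax(); p=P[(l==i)&(f['range_z']>0)]; print(s[i],c[i]); t=p[p[:,2]>np.percentile(p[:,2],90)-.004]
print('cap top',t.mean(0),(t.min(0)+t.max(0))/2,t.max(0)-t.min(0),len(t))
E
```

```text
t 2.0 pos [ 0.5689 -0.037   0.4039] rot [ 1.7992e+02  1.0000e-02 -7.6270e+01] w 0.0879 F [-0.1  0.2  0.4] M [ 0.11  0.08 -0.02] q [ 0.28  0.19 -0.22 -0.   -1.16 -0.04]
offset cm [ 1.73 -0.33 11.18] turn -0.3
[[-0.971, 0.229, 0.064, 0.584], [-0.237, -0.938, -0.253, -0.106], [0.002, -0.261, 0.965, 0.385], [0.0, 0.0, 0.0, 1.0]]
[ 250  164   52   56 2235] [275.31498881 192.16107383]
cap top [ 0.57582533 -0.05539897  0.1508643 ] [ 0.57566586 -0.05504295  0.1505491 ] [0.03869964 0.03835637 0.00559092] 2031
```

View pics/w1.png

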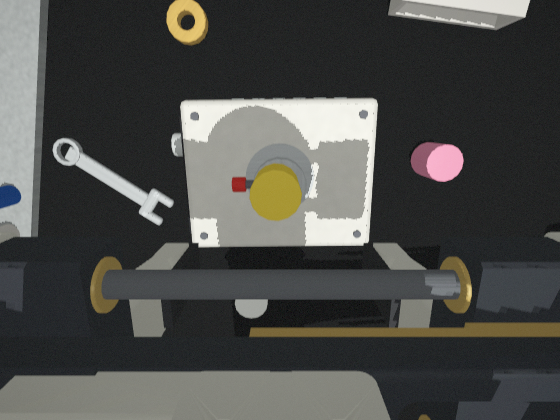

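The wrist view shows the yellow cap at (275,192) with the red screw to its left at (239,184), towards the panel side. The pink cap at (437,161) is well clear. The cap centre comes out at (0.576, -0.054), so I go down over it.

>>> send_rows(
  motion=[
    {"offset": [1.8, -0.35, 2], "turn": 0},
    {"offset": [1.8, -0.35, 6], "turn": 0},
    {"offset": [1.8, -0.35, 9], "turn": 0},
    {"offset": [1.8, -0.35, 11.2], "turn": 0},
    {"offset": [1.8, -0.35, 11.2], "turn": 0},
    {"offset": [1.8, -0.35, 11.2], "turn": 0},
  ],
)

```text
t: 2.65
eef_pos: [0.5764, -0.0511, 0.2934]
ee_rot: [-3.142, -0.0, -1.326]
force: [0.2, 0.1, 0.5]
width: 0.0879
```

>>> send_rows(
  motion=[
    {"offset": [0, 0, 0], "turn": 0},
    {"offset": [0, 0, 0], "turn": 0},
    {"offset": [0, 0, 0], "turn": 0},
    {"offset": [0, 0, 0], "turn": 0},
    {"offset": [0, 0, 0], "turn": 0},
    {"offset": [0, 0, 0], "turn": 0},
  ],
  hand=-1,
  squeeze=10,
)

```text
t: 3.25
eef_pos: [0.5764, -0.0523, 0.2928]
ee_rot: [-3.141, -0.0, -1.328]
force: [-1.3, -0.5, -0.3]
width: 0.0454
```

```bash
python3 plan.py 0.576 -0.053 0.390 -76
```

```text
t 3.25 pos [ 0.5764 -0.0523  0.2928] rot [-179.99   -0.    -76.09] w 0.0454 F [-1.3 -0.5 -0.3] M [0.06 0.08 0.01] q [ 0.25  0.3  -0.35  0.   -0.92 -0.  ]
offset cm [ 0.06  0.05 -9.72] turn -0.1
```

Still closing.

>>> send_rows(
  motion=[
    {"offset": [0, 0, 0], "turn": 0},
    {"offset": [0, 0, 0], "turn": 0},
    {"offset": [0, 0, 0], "turn": 0},
  ],
)

```text
t: 3.55
eef_pos: [0.5764, -0.0522, 0.2927]
ee_rot: [3.142, -0.0, -1.328]
force: [0.5, -0.9, 0.4]
width: 0.039
```

>>> send_rows(
  motion=[
    {"offset": [0, 0, -1], "turn": 0},
    {"offset": [0, 0, -2.5], "turn": 0},
    {"offset": [0, 0, -4], "turn": 0},
    {"offset": [0, 0, -6], "turn": 0},
    {"offset": [0, 0, -9], "turn": 0},
    {"offset": [0, 0, -11], "turn": 0},
    {"offset": [0, 0, -11], "turn": 0},
  ],
)

```text
t: 4.25
eef_pos: [0.577, -0.0522, 0.4068]
ee_rot: [-3.136, -0.001, -1.327]
force: [0.2, -0.4, 0.1]
width: 0.0393
```

```bash
python3 plan.py 0.483 0.272 0.390 -80; python3 - <<'E'
from m import *
f=grab('scene','s2.png'); P=cloud(f); 
H,S,V=cv2.split(cv2.cvtColor(f['frame'],cv2.COLOR_BGR2HSV))
for nm,m in(('cap',(H>20)&(H<35)&(S>150)&(V>80)),('screw',((H<6)|(H>174))&(S>150)&(V>80))):
  m,c,s=blob(m,(262,200)); p=P[m]; print(nm,c,s,np.percentile(p,[2,50,98],axis=0).round(4).tolist())
g=cv2.resize(f['frame'][120:260,190:340],None,fx=4,fy=4,interpolation=cv2.INTER_CUBIC); cv2.imwrite('pics/s2c.png',g)
f=grab('wrist','w2.png')
E
```

```text
t 4.25 pos [ 0.577  -0.0522  0.4068] rot [-1.7965e+02 -6.0000e-02 -7.6060e+01] w 0.0393 F [ 0.2 -0.4  0.1] M [ 0.09 -0.06  0.05] q [ 0.25  0.2  -0.2   0.   -1.16 -0.  ]
offset cm [-33.74   1.32   1.64] turn 3.9
cap [256.04888889 156.67555556] [251 144  13  25 225] [[0.1417, -0.0717, 0.003], [0.5893, -0.0628, 0.2497], [0.5977, 0.0436, 0.268]]
screw [266.46153846 214.        ] [264 211   6   7  26] [[0.6037, -0.0514, 0.096], [0.6133, -0.046, 0.1032], [0.6168, -0.0393, 0.1068]]
```

View pics/s2c.png

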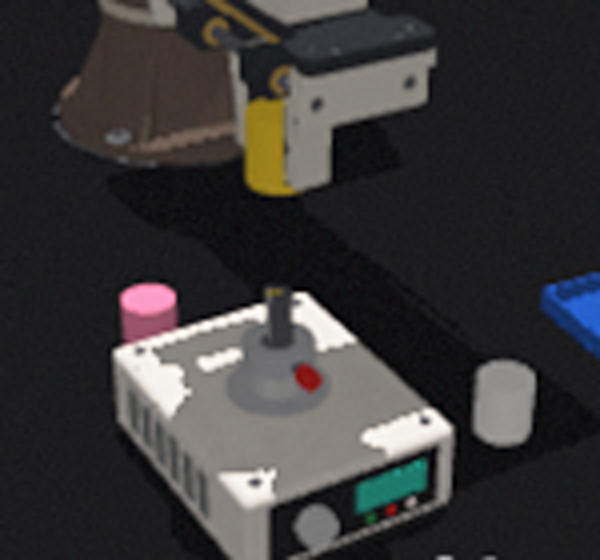

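The cap is in the jaws and hangs level, clear of the shaft, and the screw has not moved (scene 266,214). Next, the tray.

>>> send_rows(
  motion=[
    {"offset": [-33.8, 1.3, 0], "turn": 4},
    {"offset": [-33.8, 1.3, 0], "turn": 4},
    {"offset": [-33.8, 1.3, 0], "turn": 4},
    {"offset": [-33.8, 1.3, 0], "turn": 4},
    {"offset": [-33.8, 1.3, 0], "turn": 4},
    {"offset": [-33.8, 1.3, 0], "turn": 4},
    {"offset": [-33.8, 1.3, 0], "turn": 4},
    {"offset": [-33.8, 1.3, 0], "turn": 4},
  ],
)

```text
t: 5.15
eef_pos: [0.4811, 0.2764, 0.4015]
ee_rot: [3.14, -0.001, -1.394]
force: [1.0, 0.0, -0.3]
width: 0.0393
```

>>> send_rows(
  motion=[
    {"offset": [0, 0, 0], "turn": 0},
    {"offset": [0, 0, 0], "turn": 0},
  ],
)

```text
t: 5.35
eef_pos: [0.4824, 0.2721, 0.402]
ee_rot: [3.14, -0.001, -1.398]
force: [-0.4, -0.3, -1.7]
width: 0.0389
```

```bash
python3 plan.py 0.483 0.272 0.191 -80; python3 - <<'E'
from m import *
f=grab('side','s3.png'); P=cloud(f)
H,S,V=cv2.split(cv2.cvtColor(f['frame'],cv2.COLOR_BGR2HSV))
m,c,s=blob((H>20)&(H<35)&(S>150)&(V>80),px(f,(0.483,0.272,0.235))); p=P[m]; print('cap',c,s,np.percentile(p,[2,50,98],axis=0).round(4).tolist())
E
```

```text
t 5.35 pos [0.4824 0.2721 0.402 ] rot [ 1.7993e+02 -5.0000e-02 -8.0100e+01] w 0.0389 F [-0.4 -0.3 -1.7] M [ 0.04 -0.03 -0.04] q [ 0.87  0.16 -0.26 -0.   -1.15 -0.69]
offset cm [ 0.   -0.08 21.1 ] turn -0.1
cap [324.16271186 226.58135593] [314 211  22  32 590] [[0.4637, 0.255, 0.2167], [0.4813, 0.2845, 0.2473], [0.4991, 0.2906, 0.2599]]
```

>>> send_rows(
  motion=[
    {"offset": [0, 0, 4], "turn": 0},
    {"offset": [0, 0, 9], "turn": 0},
    {"offset": [0, 0, 14], "turn": 0},
    {"offset": [0, 0, 18], "turn": 0},
    {"offset": [0, 0, 20], "turn": 0},
    {"offset": [0, 0, 20.6], "turn": 0},
    {"offset": [0, 0, 20.9], "turn": 0},
    {"offset": [0, 0, 21.1], "turn": 0},
  ],
)

```text
t: 6.2
eef_pos: [0.4831, 0.2727, 0.1927]
ee_rot: [-3.14, 0.001, -1.398]
force: [-0.2, 0.1, -0.2]
width: 0.0392
```

>>> send_rows(
  motion=[
    {"offset": [0, 0, 0], "turn": 0},
    {"offset": [0, 0, 0], "turn": 0},
    {"offset": [0, 0, 0], "turn": 0},
  ],
)

```text
t: 6.5
eef_pos: [0.4826, 0.273, 0.1926]
ee_rot: [-3.14, 0.001, -1.398]
force: [0.0, -0.1, -1.5]
width: 0.0392
```

>>> send_rows(
  motion=[
    {"offset": [0, 0, 0.15], "turn": 0},
    {"offset": [0, 0, 0.3], "turn": 0},
    {"offset": [0, 0, 0.3], "turn": 0},
  ],
)

```text
t: 6.8
eef_pos: [0.4826, 0.273, 0.1893]
ee_rot: [-3.141, 0.0, -1.397]
force: [-1.7, 0.3, 7.4]
width: 0.0392
```

>>> send_rows(
  motion=[
    {"offset": [0, 0, 0], "turn": 0},
    {"offset": [0, 0, 0], "turn": 0},
    {"offset": [0, 0, 0], "turn": 0},
    {"offset": [0, 0, 0], "turn": 0},
    {"offset": [0, 0, 0], "turn": 0},
  ],
  hand=0.35,
)

```text
t: 7.3
eef_pos: [0.4825, 0.2727, 0.1886]
ee_rot: [3.141, -0.0, -1.398]
force: [-0.1, 0.3, -0.3]
width: 0.0589
```

>>> send_rows(
  motion=[
    {"offset": [0, 0, -1], "turn": 0},
    {"offset": [0, 0, -3], "turn": 0},
    {"offset": [0, 0, -7], "turn": 0},
    {"offset": [0, 0, -12], "turn": 0},
    {"offset": [0, 0, -17], "turn": 0},
    {"offset": [0, 0, -20], "turn": 0},
    {"offset": [0, 0, -20], "turn": 0},
  ],
)

```text
t: 8.0
eef_pos: [0.4832, 0.2732, 0.395]
ee_rot: [-3.133, 0.005, -1.397]
force: [-0.3, 0.4, -0.4]
width: 0.0589
```

```bash
python3 plan.py 0.567 -0.037 0.400 -76; python3 - <<'E'
from m import *
for n in('side','scene'):
  f=grab(n,n+'4.png'); P=cloud(f)
  H,S,V=cv2.split(cv2.cvtColor(f['frame'],cv2.COLOR_BGR2HSV))
  m,c,s=blob((H>20)&(H<35)&(S>150)&(V>80),px(f,(0.483,0.272,0.03))); p=P[m]; print('cap',c,s,np.percentile(p,[2,50,98],axis=0).round(4).tolist())
  t=p[p[:,2]>.041]; print(t.mean(0),len(t))
E
```

```text
t 8.0 pos [0.4832 0.2732 0.395 ] rot [-179.52    0.29  -80.04] w 0.0589 F [-0.3  0.4 -0.4] M [ 0.06 -0.08  0.01] q [ 0.87  0.17 -0.27  0.   -1.12 -0.69]
offset cm [32.   -2.9  -0.64] turn -4.0
cap [318.01318681 309.24615385] [309 296  19  28 455] [[0.465, 0.2566, 0.005], [0.4833, 0.2845, 0.0407], [0.5009, 0.2917, 0.0489]]
[0.48307201 0.28237847 0.05417542] 227
cap [355.04368932 194.38834951] [349 186  14  18 206] [[0.4731, 0.2527, 0.0082], [0.4946, 0.2647, 0.0362], [0.5026, 0.284, 0.0525]]
[0.50803059 0.25585604 0.06267837] 84
```

The cap stands upright in the tray: top at about 0.048, centre at about (0.483, 0.272). Now back to the shaft.

>>> send_rows(
  motion=[
    {"offset": [32, -2.9, 0], "turn": -4},
    {"offset": [32, -2.9, 0], "turn": -4},
    {"offset": [32, -2.9, 0], "turn": -4},
    {"offset": [32, -2.9, 0], "turn": -4},
    {"offset": [32, -2.9, 0], "turn": -4},
    {"offset": [32, -2.9, 0], "turn": -4},
    {"offset": [32, -2.9, 0], "turn": -4},
    {"offset": [32, -2.9, 0], "turn": -4},
  ],
)

```text
t: 8.9
eef_pos: [0.5661, -0.0403, 0.3868]
ee_rot: [3.138, -0.0, -1.332]
force: [0.0, 0.4, -0.9]
width: 0.0594
```

>>> send_rows(
  motion=[
    {"offset": [0, 0, 4], "turn": 0},
    {"offset": [0, 0, 4], "turn": 0},
    {"offset": [0, 0, 4], "turn": 0},
  ],
)

```text
t: 9.2
eef_pos: [0.5658, -0.0371, 0.3479]
ee_rot: [3.138, -0.0, -1.327]
force: [0.2, 0.2, 0.9]
width: 0.0589
```

```bash
python3 plan.py 0.576 -0.053 0.290 -76; python3 - <<'E'
from m import *
f=grab('wrist','w5.png'); P=cloud(f)
H,S,V=cv2.split(cv2.cvtColor(f['frame'],cv2.COLOR_BGR2HSV))
a=np.array([.576,-.054,.14]); print('axis px top/bottom',px(f,a),px(f,a-[0,0,.05]))
m,c,s=blob(((H<6)|(H>174))&(S>120)&(V>60),px(f,(.61,-.045,.098))); p=P[m]; print('screw',c,s,np.median(p,0),onz(f,*c,.1))
near=np.hypot(P[...,0]-a[0],P[...,1]-a[1])<.03
t=P[near&(abs(P[...,2]-.14)<.006)]; print('shaft top',len(t),t.mean(0),t.min(0),t.max(0))
y=near&(abs(P[...,2]-.14)<.008)&(H>18)&(H<38)&(S>110); print('mark',y.sum(),P[y].mean(0), np.argwhere(y).mean(0))
t=P[near&(abs(P[...,2]-.106)<.004)]; r=cv2.minEnclosingCircle((t[:,:2]*1000).astype('float32')); print('collar top',len(t),r)
u,v=map(int,px(f,a)); cv2.imwrite('pics/w5c.png',cv2.resize(f['frame'][v-50:v+60,u-75:u+75],None,fx=5,fy=5,interpolation=cv2.INTER_CUBIC)); print(u-75,v-50)
E
```

```text
t 9.2 pos [ 0.5658 -0.0371  0.3479] rot [ 1.798e+02 -2.000e-02 -7.605e+01] w 0.0589 F [0.2 0.2 0.9] M [ 0.1  -0.11 -0.01] q [ 0.28  0.23 -0.31  0.   -1.04 -0.04]
offset cm [ 1.78 -0.63  5.79] turn -0.0
axis px top/bottom (np.float64(267.80511449958055), np.float64(211.34138923582177)) (np.float64(270.07337711086416), np.float64(194.15821665255044))
screw [223.54362416 196.51677852] [215 188  18  18 298] [ 0.6086526  -0.04745558  0.10478417] [ 0.60919047 -0.04618078  0.1       ]
shaft top 752 [ 0.57311586 -0.05538935  0.14065217] [ 0.56288158 -0.06285048  0.13416838] [ 0.58277332 -0.04571976  0.14296054]
mark 66 [ 0.5730233  -0.05783618  0.14123002] [207.12121212 273.92424242]
collar top 2420 ((577.3125, -54.06288146972656), 28.661014556884766)
192 161
```

View pics/w5c.png

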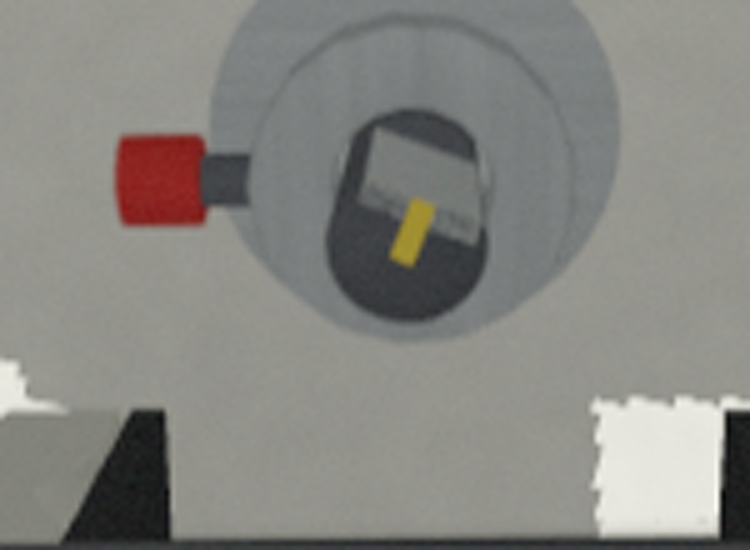

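The crop clearly shows the bright flat and the yellow mark, from (402,263) to (424,203). The flat faces roughly world -95°, and the screw is to the left at (160,180), at about 14°. I'll compute both exactly.

```bash
cat > ang.py <<'E'
from m import *
def look(tag,verbose=True):
    f=grab('wrist',tag); P=cloud(f); H,S,V=cv2.split(cv2.cvtColor(f['frame'],cv2.COLOR_BGR2HSV)); a=np.array([.576,-.054])
    near=np.hypot(P[...,0]-a[0],P[...,1]-a[1])<.022
    top=near&(P[...,2]>.137)&(P[...,2]<.146)
    (cx,cy),r=cv2.minEnclosingCircle((P[top][:,:2]*1000).astype('float32')); print('shaft circle',cx,cy,r,top.sum())
    y=top&(H>18)&(H<38)&(S>110); v,u=np.nonzero(y)
    w=np.array([onz(f,i,j,.14) for i,j in zip(u,v)])[:,:2]
    if len(w):
        c=w.mean(0); d=np.linalg.svd(w-c)[2][0]; print('mark',c,'dir',np.degrees(np.arctan2(d[1],d[0])),'(mod180) radial',np.degrees(np.arctan2(*(c-np.array([cx,cy])/1000)[::-1])))
    m,c,s=blob(((H<6)|(H>174))&(S>120)&(V>60),px(f,(.61,-.045,.098))); print('screw',c,s[4],onz(f,*c,.1),np.median(P[m],0))
    return f,P,(cx,cy)
E
python3 - <<'E'
from ang import *
f,P,c=look('w6.png')
p=lambda u,v:onz(f,u/5+192,v/5+161,.14)[:2]
d=p(478,243)-p(355,203); n=np.array([-d[1],d[0]]); print('edge normal',np.degrees(np.arctan2(n[1],n[0])), 'len',np.linalg.norm(d),'edge mid',(p(478,243)+p(355,203))/2)
d=p(424,203)-p(402,263);print('mark dir',np.degrees(np.arctan2(d[1],d[0])), p(424,203))
s=onz(f,160/5+192,180/5+161,.1)[:2]; print(s)
e=(p(328,243)+p(488,238))/2; print('centre est by width',p(328,243),p(488,238),e,'bottom',p(406,322))
E
python3 plan.py 0.5755 -0.054 0.348 175
```

```text
shaft circle 573.0468139648438 -55.716407775878906 10.106670379638672 708
mark [ 0.57279793 -0.05750913] dir 82.64838950099069 (mod180) radial -97.9039988258104
screw [225.62676056 196.03169014] 284 [ 0.60909665 -0.04629362  0.1       ] [ 0.60859256 -0.04757928  0.10484   ]
edge normal -94.61224701464907 len 0.016039111057824813 edge mid [ 0.57336302 -0.05811442]
mark dir -95.80231329915094 [ 0.57309701 -0.06081282]
[ 0.6101245  -0.04527868]
centre est by width [ 0.58344784 -0.05297538] [ 0.5643239  -0.05839144] [ 0.57388587 -0.05568341] bottom [ 0.57162042 -0.04530523]
t 9.3 pos [ 0.5665 -0.0369  0.3498] rot [-1.7996e+02 -3.0000e-02 -7.6020e+01] w 0.0593 F [0.6 0.3 0.2] M [ 0.05 -0.07 -0.05] q [ 0.28  0.23 -0.31  0.   -1.04 -0.04]
offset cm [ 1.88 -0.46  0.18] turn 109.0
```

>>> send_rows(
  motion=[
    {"offset": [1.9, -0.4, 0], "turn": 8},
    {"offset": [1.9, -0.4, 0], "turn": 16},
    {"offset": [1.9, -0.4, 0], "turn": 24},
    {"offset": [1.9, -0.4, 0], "turn": 32},
    {"offset": [1.9, -0.4, 0], "turn": 40},
    {"offset": [1.9, -0.4, 0], "turn": 48},
    {"offset": [1.9, -0.4, 0], "turn": 56},
    {"offset": [1.9, -0.4, 0], "turn": 64},
  ],
)

```text
t: 10.1
eef_pos: [0.5749, -0.0544, 0.3504]
ee_rot: [-3.14, 0.002, -2.45]
force: [-0.2, -0.0, 1.1]
width: 0.0594
```

>>> send_rows(
  motion=[
    {"offset": [0, 0, 0], "turn": 8},
    {"offset": [0, 0, 0], "turn": 16},
    {"offset": [0, 0, 0], "turn": 24},
    {"offset": [0, 0, 0], "turn": 32},
    {"offset": [0, 0, 0], "turn": 40},
    {"offset": [0, 0, 0], "turn": 46},
    {"offset": [0, 0, 0], "turn": 46},
    {"offset": [0, 0, 0], "turn": 46},
  ],
)

```text
t: 10.9
eef_pos: [0.5748, -0.0546, 0.3498]
ee_rot: [3.141, 0.002, 3.039]
force: [0.5, -0.5, -0.3]
width: 0.0592
```

```bash
python3 plan.py 0.5745 -0.0545 0.288 174
```

```text
t 10.9 pos [ 0.5748 -0.0546  0.3498] rot [1.7998e+02 9.0000e-02 1.7413e+02] w 0.0592 F [ 0.5 -0.5 -0.3] M [ 0.04 -0.12  0.02] q [ 0.24  0.24 -0.29  0.   -1.04 -1.92]
offset cm [0.04 0.01 6.18] turn 0.1
```

>>> send_rows(
  motion=[
    {"offset": [0, 0, 3], "turn": 0},
    {"offset": [0, 0, 5], "turn": 0},
    {"offset": [0, 0, 6.2], "turn": 0},
    {"offset": [0, 0, 6.2], "turn": 0},
  ],
)

```text
t: 11.3
eef_pos: [0.5742, -0.0549, 0.2854]
ee_rot: [-3.141, -0.003, 3.037]
force: [-0.7, 0.4, 0.5]
width: 0.0592
```

>>> send_rows(
  motion=[
    {"offset": [0, 0, 0], "turn": 0},
    {"offset": [0, 0, 0], "turn": 0},
    {"offset": [0, 0, 0], "turn": 0},
    {"offset": [0, 0, 0], "turn": 0},
    {"offset": [0, 0, 0], "turn": 0},
    {"offset": [0, 0, 0], "turn": 0},
    {"offset": [0, 0, 0], "turn": 0},
    {"offset": [0, 0, 0], "turn": 0},
  ],
  hand=-1,
  squeeze=15,
)

```text
t: 12.1
eef_pos: [0.5747, -0.054, 0.2869]
ee_rot: [3.14, 0.001, 3.036]
force: [-0.4, 7.2, 2.3]
width: 0.0154
```

```bash
python3 plan.py 0.5745 -0.0545 0.288 174
```

```text
t 12.1 pos [ 0.5747 -0.054   0.2869] rot [1.7990e+02 4.0000e-02 1.7392e+02] w 0.0154 F [-0.4  7.2  2.3] M [ 2.52  0.24 -0.06] q [ 0.24  0.3  -0.36 -0.   -0.9  -1.92]
offset cm [ 0.02 -0.06 -0.11] turn -0.1
```

The width of 15.4 mm matches the 16 mm across the flat, so the fingers lie on it. The +y side force means the grip midpoint is offset, which I expected (about 2 mm from the axis). I'll relieve it.

>>> send_rows(
  motion=[
    {"offset": [0, 0.1, 0], "turn": 0},
    {"offset": [0, 0.15, 0], "turn": 0},
    {"offset": [0, 0.15, 0], "turn": 0},
  ],
  squeeze=20,
)

```text
t: 12.4
eef_pos: [0.5748, -0.0535, 0.2869]
ee_rot: [-3.141, 0.0, 3.035]
force: [-0.9, 0.2, 2.4]
width: 0.0158
```

```bash
python3 plan.py
```

```text
t 12.4 pos [ 0.5748 -0.0535  0.2869] rot [-1.7999e+02  2.0000e-02  1.7392e+02] w 0.0158 F [-0.9  0.2  2.4] M [ 0.21 -0.08 -0.07] q [ 0.25  0.3  -0.36  0.   -0.91 -1.92]
```

>>> send_rows(
  motion=[
    {"offset": [0.02, 0, 0], "turn": -5},
    {"offset": [0.04, 0, 0], "turn": -11},
    {"offset": [0.06, -0.01, 0], "turn": -17},
    {"offset": [0.08, -0.02, 0], "turn": -23},
    {"offset": [0.1, -0.03, 0], "turn": -29},
    {"offset": [0.12, -0.04, 0], "turn": -35},
    {"offset": [0.13, -0.05, 0], "turn": -40},
    {"offset": [0.13, -0.05, 0], "turn": -40},
  ],
  squeeze=25,
)

```text
t: 13.2
eef_pos: [0.5735, -0.0536, 0.2869]
ee_rot: [3.142, 0.001, -2.548]
force: [-1.2, 2.7, 3.4]
width: 0.0156
```

```bash
python3 plan.py
```

```text
t 13.2 pos [ 0.5735 -0.0536  0.2869] rot [ 1.8000e+02  4.0000e-02 -1.4601e+02] w 0.0156 F [-1.2  2.7  3.4] M [1.21 0.19 0.08] q [ 0.25  0.3  -0.36 -0.   -0.9  -1.22]
```

>>> send_rows(
  motion=[
    {"offset": [0.02, 0, 0], "turn": -5},
    {"offset": [0.04, 0, 0], "turn": -11},
    {"offset": [0.06, -0.01, 0], "turn": -17},
    {"offset": [0.08, -0.02, 0], "turn": -23},
    {"offset": [0.1, -0.03, 0], "turn": -29},
    {"offset": [0.12, -0.04, 0], "turn": -35},
    {"offset": [0.12, -0.04, 0], "turn": -35},
  ],
)

```text
t: 13.9
eef_pos: [0.5726, -0.0544, 0.2869]
ee_rot: [3.142, 0.001, -1.938]
force: [-2.0, 5.5, 4.2]
width: 0.0156
```

>>> send_rows(
  motion=[
    {"offset": [0.02, 0, 0], "turn": -5},
    {"offset": [0.04, 0, 0], "turn": -11},
    {"offset": [0.06, -0.01, 0], "turn": -17},
    {"offset": [0.08, -0.02, 0], "turn": -23},
    {"offset": [0.1, -0.03, 0], "turn": -29},
    {"offset": [0.12, -0.04, 0], "turn": -35},
    {"offset": [0.12, -0.04, 0], "turn": -35},
    {"offset": [0.12, -0.04, 0], "turn": -35},
  ],
)

```text
t: 14.7
eef_pos: [0.5723, -0.0556, 0.2869]
ee_rot: [3.142, 0.001, -1.331]
force: [-3.3, 6.0, 5.2]
width: 0.0154
```

```bash
python3 plan.py 0.5745 -0.0545 0.288 -76; python3 - <<'E'
from ang import *
f=grab('wrist','w7.png'); P=cloud(f); H,S,V=cv2.split(cv2.cvtColor(f['frame'],cv2.COLOR_BGR2HSV))
m,c,s=blob(((H<6)|(H>174))&(S>120)&(V>60),px(f,(.61,-.045,.098))); print('screw',c,s,onz(f,*c,.1),np.median(P[m],0))
f2=grab('scene','s7.png'); g=f2['frame'][160:260,200:330]
cv2.imwrite('pics/c7.png',np.hstack([cv2.resize(g,(520,400),interpolation=cv2.INTER_CUBIC),cv2.resize(f['frame'],(280,210)).__class__(0) if 0 else np.vstack([cv2.resize(f['frame'],(280,210)),np.zeros((190,280,3),'uint8')])]))
E
```

```text
t 14.7 pos [ 0.5723 -0.0556  0.2869] rot [ 1.800e+02  5.000e-02 -7.623e+01] w 0.0154 F [-3.3  6.   5.2] M [2.33 1.18 0.05] q [ 0.24  0.3  -0.37 -0.   -0.9  -0.  ]
offset cm [-0.05 -0.24 -0.11] turn -0.2Traceback (most recent call last):
  File "<stdin>", line 3, in <module>
  File "m.py", line 4, in blob
    i=min([k for k in range(1,n) if s[k,4]>4],key=lambda k:np.hypot(*(cen[k]-c))-0.02*s[k,4])
ValueError: min() iterable argument is empty
```

```bash
python3 - <<'E'
from ang import *
F=[grab(n) for n in('scene','side')]; R=[]
for f in F:
    H,S,V=cv2.split(cv2.cvtColor(f['frame'],cv2.COLOR_BGR2HSV)); 
    m,c,s=blob(((H<6)|(H>174))&(S>120)&(V>50),px(f,(.608,-.044,.1))); R.append(c); print(c,s[4])
print(tri(F[0],R[0],F[1],R[1]))
g=[cv2.resize(f['frame'][v-50:v+50,u-48:u+48],(390,406),interpolation=cv2.INTER_CUBIC) for f,(u,v) in zip(F,((265,205),(287,195)))]
cv2.imwrite('pics/c7.png',np.hstack(g))
E
```

```text
[266.5 214. ] 32
[276.5 200. ] 24
(array([ 0.60895138, -0.04450253,  0.09948451]), np.float64(0.0012000765288481465))
```

View pics/c7.png

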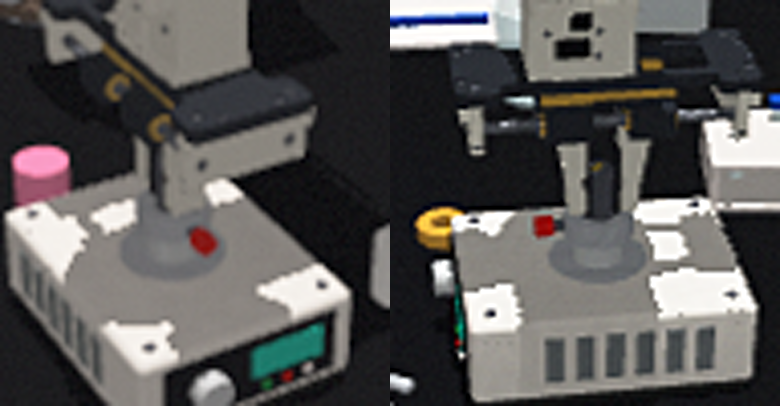

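The screw has not moved (scene 266,214), and the fingers are on the flat with their axis in line with it. The measured side forces give the axis as (0.5736, -0.0555), which agrees with the wrist camera. I'll hold briefly, release, and check from above.

>>> send_rows(
  motion=[
    {"offset": [0, 0, 0], "turn": 0},
    {"offset": [0, 0, 0], "turn": 0},
    {"offset": [0, 0, 0], "turn": 0},
  ],
)

```text
t: 15.15
eef_pos: [0.5723, -0.0556, 0.2869]
ee_rot: [3.142, 0.001, -1.331]
force: [-3.4, 6.3, 5.5]
width: 0.0158
```

>>> send_rows(
  motion=[
    {"offset": [0, 0, 0], "turn": 0},
    {"offset": [0, 0, 0], "turn": 0},
    {"offset": [0, 0, 0], "turn": 0},
    {"offset": [0, 0, 0], "turn": 0},
    {"offset": [0, 0, 0], "turn": 0},
    {"offset": [0, 0, 0], "turn": 0},
    {"offset": [0, 0, 0], "turn": 0},
  ],
  hand=0.6,
)

```text
t: 15.85
eef_pos: [0.5725, -0.0561, 0.2866]
ee_rot: [3.141, -0.0, -1.328]
force: [0.7, -0.2, -0.5]
width: 0.0654
```

>>> send_rows(
  motion=[
    {"offset": [0, 0, -3], "turn": 0},
    {"offset": [0, 0, -6], "turn": 0},
    {"offset": [-1.8, 0.3, -6], "turn": 0},
    {"offset": [-1.8, 0.3, -6], "turn": 0},
    {"offset": [-1.8, 0.3, -6], "turn": 0},
  ],
)

```text
t: 16.35
eef_pos: [0.5651, -0.0392, 0.3466]
ee_rot: [3.141, 0.0, -1.327]
force: [0.6, -0.0, 0.1]
width: 0.0701
```

```bash
python3 plan.py 0.5736 -0.0555 0.348 -166; python3 - <<'E'
from ang import *
f,P,c=look('w8.png'); u,v=map(int,px(f,(.5736,-.0555,.14)))
cv2.imwrite('pics/w8c.png',cv2.resize(f['frame'][v-50:v+50,u-75:u+75],None,fx=4,fy=4,interpolation=cv2.INTER_CUBIC))
E
```

```text
t 16.35 pos [ 0.5651 -0.0392  0.3466] rot [ 1.7999e+02  1.0000e-02 -7.6040e+01] w 0.0701 F [ 0.6 -0.   0.1] M [ 0.04 -0.03  0.02] q [ 0.28  0.23 -0.31 -0.   -1.03 -0.03]
offset cm [ 1.79 -0.43 -0.14] turn 90.0
shaft circle 572.568359375 -55.95058059692383 10.157678604125977 727
mark [ 0.57502884 -0.05542609] dir -166.6225847514883 (mod180) radial 12.033492690089588
screw [223.2640264  199.36633663] 303 [ 0.60891713 -0.04615201  0.1       ] [ 0.60829874 -0.04758449  0.10465809]
```

View pics/w8c.png

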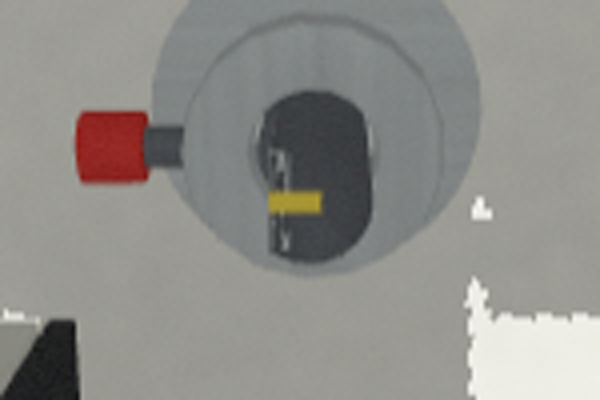

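The mark now points at 13.4° and the screw is at 14.9°, so the flat faces it. Next is the collar grip, with the jaws across the screw direction (yaw -166°).

>>> send_rows(
  motion=[
    {"offset": [1.8, -0.45, 0], "turn": 8},
    {"offset": [1.8, -0.45, 0], "turn": 16},
    {"offset": [1.8, -0.45, 0], "turn": 24},
    {"offset": [1.8, -0.45, 0], "turn": 32},
    {"offset": [1.8, -0.45, 0], "turn": 40},
    {"offset": [1.8, -0.45, 0], "turn": 48},
    {"offset": [1.8, -0.45, 0], "turn": 56},
    {"offset": [1.8, -0.45, 0], "turn": 64},
  ],
  hand=1,
)

```text
t: 17.2
eef_pos: [0.5741, -0.0562, 0.3458]
ee_rot: [3.141, -0.001, -2.451]
force: [0.3, 0.3, -0.2]
width: 0.0876
```

>>> send_rows(
  motion=[
    {"offset": [0, 0, 0], "turn": 8},
    {"offset": [0, 0, 0], "turn": 16},
    {"offset": [0, 0, 0], "turn": 24},
    {"offset": [0, 0, 0], "turn": 26},
    {"offset": [0, 0, 0], "turn": 26},
    {"offset": [0, 0, 0], "turn": 26},
    {"offset": [0, 0, 0], "turn": 26},
  ],
)

```text
t: 17.9
eef_pos: [0.5741, -0.0559, 0.3464]
ee_rot: [-3.142, -0.001, -2.898]
force: [0.5, 0.4, -0.4]
width: 0.0878
```

```bash
python3 plan.py 0.574 -0.0554 0.2585 -165.5
```

```text
t 17.9 pos [ 0.5741 -0.0559  0.3464] rot [-1.8000e+02 -3.0000e-02 -1.6603e+02] w 0.0878 F [ 0.5  0.4 -0.4] M [ 0.08 -0.19 -0.02] q [ 0.24  0.24 -0.29  0.   -1.04 -1.57]
offset cm [-0.01  0.05  8.79] turn -0.5
```

>>> send_rows(
  motion=[
    {"offset": [0, 0.05, 3], "turn": -0.5},
    {"offset": [0, 0.05, 6], "turn": -0.5},
    {"offset": [0, 0.05, 8], "turn": -0.5},
    {"offset": [0, 0.05, 8.8], "turn": -0.5},
    {"offset": [0, 0.05, 8.8], "turn": -0.5},
    {"offset": [0, 0.05, 8.8], "turn": -0.5},
  ],
)

```text
t: 18.5
eef_pos: [0.5744, -0.0552, 0.2595]
ee_rot: [-3.141, 0.001, -2.889]
force: [-0.8, 0.8, 1.7]
width: 0.0876
```

>>> send_rows(
  motion=[
    {"offset": [0, 0, 0], "turn": 0},
    {"offset": [0, 0, 0], "turn": 0},
    {"offset": [0, 0, 0], "turn": 0},
    {"offset": [0, 0, 0], "turn": 0},
    {"offset": [0, 0, 0], "turn": 0},
    {"offset": [0, 0, 0], "turn": 0},
    {"offset": [0, 0, 0], "turn": 0},
    {"offset": [0, 0, 0], "turn": 0},
  ],
  hand=-1,
  squeeze=20,
)

```text
t: 19.3
eef_pos: [0.5739, -0.0552, 0.2588]
ee_rot: [-3.142, 0.0, -2.89]
force: [-0.7, 1.0, 1.8]
width: 0.048
```

```bash
python3 plan.py 0.574 -0.0554 0.2835 -165.5
```

```text
t 19.3 pos [ 0.5739 -0.0552  0.2588] rot [-180.      0.   -165.58] w 0.048 F [-0.7  1.   1.8] M [ 0.29  0.14 -0.03] q [ 0.24  0.33 -0.39  0.   -0.84 -1.56]
offset cm [-0.   -0.02 -2.47] turn -0.1
```

Width 48 mm, forces low. Lift 25 mm.

>>> send_rows(
  motion=[
    {"offset": [0, 0, 0], "turn": 0},
    {"offset": [0, 0, -0.4], "turn": 0},
    {"offset": [0, 0, -0.9], "turn": 0},
    {"offset": [0, 0, -1.4], "turn": 0},
    {"offset": [0, 0, -1.9], "turn": 0},
    {"offset": [0, 0, -2.3], "turn": 0},
    {"offset": [0, 0, -2.5], "turn": 0},
    {"offset": [0, 0, -2.5], "turn": 0},
  ],
  squeeze=35,
)

```text
t: 20.1
eef_pos: [0.574, -0.0552, 0.2841]
ee_rot: [-3.142, 0.001, -2.89]
force: [0.6, -0.2, -1.5]
width: 0.0476
```

>>> send_rows(
  motion=[
    {"offset": [0, 0, 0], "turn": 0},
    {"offset": [0, 0, 0], "turn": 0},
    {"offset": [0, 0, 0], "turn": 0},
  ],
)

```text
t: 20.4
eef_pos: [0.5738, -0.0552, 0.2834]
ee_rot: [3.142, -0.0, -2.89]
force: [-0.4, -0.4, -1.0]
width: 0.0474
```

```bash
python3 plan.py; python3 - <<'E'
from ang import *
F=[grab(n) for n in('scene','side')]; R=[]
for f in F:
    H,S,V=cv2.split(cv2.cvtColor(f['frame'],cv2.COLOR_BGR2HSV)); P=cloud(f)
    m,c,s=blob(((H<6)|(H>174))&(S>120)&(V>50),px(f,(.608,-.045,.123))); R.append(c); print(c,s[4],np.median(P[m],0))
    m,c,s=blob((H>20)&(H<35)&(S>150)&(V>80),px(f,(0.483,0.272,0.03))); p=P[m]; print(' cap',c,s,np.percentile(p,[2,50,98],axis=0).round(3).tolist())
print(tri(F[0],R[0],F[1],R[1]))
g=[cv2.resize(f['frame'][v-50:v+50,u-48:u+48],(390,406),interpolation=cv2.INTER_CUBIC) for f,(u,v) in zip(F,((265,205),(287,195)))]
cv2.imwrite('pics/c9.png',np.hstack(g))
E
```

```text
t 20.4 pos [ 0.5738 -0.0552  0.2834] rot [ 1.8000e+02 -3.0000e-02 -1.6559e+02] w 0.0474 F [-0.4 -0.4 -1. ] M [ 0.06 -0.11 -0.02] q [ 0.24  0.31 -0.37 -0.   -0.9  -1.56]
[266.29032258 205.5483871 ] 31 [ 0.61241937 -0.04567689  0.12837117]
 cap [355.0754717  194.14150943] [348 185  15  19 212] [[0.47, 0.253, 0.008], [0.494, 0.266, 0.037], [0.503, 0.287, 0.051]]
[276.26666667 192.3       ] 30 [ 0.61036406 -0.04350255  0.12453681]
 cap [318.1403118 309.0935412] [309 296  19  28 449] [[0.465, 0.256, 0.005], [0.483, 0.284, 0.041], [0.5, 0.292, 0.048]]
(array([ 0.60904801, -0.04471198,  0.12401017]), np.float64(0.0023803217110381827))
```

View pics/c9.png

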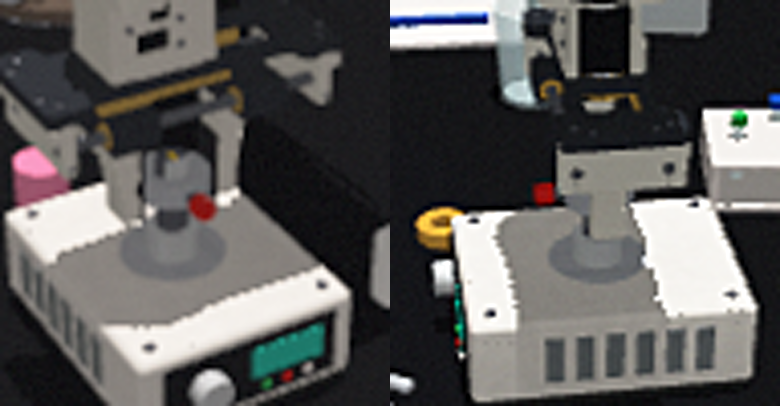

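The collar is held level and its screw has risen by 24.5 mm to z = 0.124 (target 0.123), still pointing to the panel. The cap has not moved in the tray.

```bash
python3 -c "
from station import *
print(job_done())"
```

```text
the job is handed in; nothing more can be done
None
```

I stood the cap upright in the blue tray, turned the shaft about 110° so its flat faces the screw, and raised the collar. The arm is still gripping it so you can tighten the screw. The job was handed in at about 20.4 s, and it reports no verdict.

What my last checks showed:
- **Cap:** upright in the tray at about (0.483, 0.272), with its top at about 0.048 m, and let go.
- **Shaft:** its mark pointed at 13.4° after I let go of it, against 14.9° for the screw and about 14° for the drive. I did not look at the flat again after lifting the collar.
- **Collar:** held with a 35 N grip setting. Its screw rose from z = 0.0995 m to 0.124 m, against a target of 0.123 m. It looked level in the two pictures I took after the lift, but I did not measure the tilt.
- **Side forces:** about 1 N or less on the tool at the end.
- **Bystanders:** I did not measure their positions again at the end; the arm stayed clear of them as far as I could see.

The cameras disagreed by about 2 mm on where the shaft axis is. I used the wrist camera's value of (0.5736, -0.0555), which matched the forces I felt while gripping the shaft.

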